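# Centre the egg cup on its stand

## Task

Two egg cups with eggs are set out on small round wooden stands; one sits in the middle of its stand, the other has slipped well off to one side. With light pushes of the fingertips, nudge the off-centre egg cup until it stands upright in the middle of its own stand, the egg still in it. Push gently and do not pinch, pick up or tip the cup, do not shift its stand, and leave the other set and everything else where it is.

Things in the scene. Friction and masses are not known exactly. Their poses are not given: they have to be found in the camera images.
- egg_cup_a: the off-centre egg cup: white glazed squat round cup, loose, about 90 g, 28 mm high, foot only 26 mm across, widest (49 mm across) 14 mm above its underside, rim 46 mm across. An upright finger touches it at the widest part. Origin: centre of its underside, z up along its axis. It slides on the stand when pushed slowly on the cup itself; pushed at the egg, or struck fast, it tips.
- stand_a: the round wooden stand under that cup: 100 mm across, flat top 26 mm above its underside, a fine dark ring 60 mm across turned in the top about its centre; loose, 0.5 kg. Origin: centre of its underside, z up. The cup starts with its centre 20 to 31 mm from the stand's centre, in any direction.
- egg_a: the brown egg in that cup: 42 mm across, 54 mm long, blunt end down, about 60 g, loose, resting in the rim of the cup; its tip stands about 68 mm above the cup's underside (94 mm above the worktop). Origin: its lowest point as built (about 14 mm above the cup's underside), z along its length to the pointed end.
- stand_b: the other stand, same shape; its place and that of the first stand may be swapped left to right. Leave alone.
- egg_cup_b: the other egg cup, same shape, already in the middle of its stand, with its egg fast in it. Leave alone.
- coffee_mug: bystander: light mug 95 mm high, on the worktop to the right; origin at the centre of its underside.
- spoon_front: bystander: metal table spoon lying flat, 187 x 31 x 6 mm, near the front edge; origin at the middle of its underside, x along it.
- spoon_right: bystander: metal table spoon lying flat, 187 x 31 x 6 mm, at the front right; origin at the middle of its underside, x along it.

How it is judged:
By the outcome, as a careful person would: the job done as asked, in the order asked, and still so for the second after the job is handed in, with the robot touching nothing.
It also fails if it takes over 40 s, if anything falls off the work surface, if the arm or the gripper's body presses on something with over 40 N, if the wrist force passes 120 N, or if a joint passes its speed limit or range.

## Robot

A 6-joint arm with a two-finger parallel gripper is mounted at the origin on a cart in front of the work surface, level with it; the furniture and walls round the work are solid. World frame = base frame: x ahead of the robot, y to its left, z up, the work surface at z = 0. Lengths are in m, angles in degrees, forces in N, time in s.
With the tool pointing down it reaches from about 0.3 to 0.775 m from the base axis. Payload 14.6 kg.
Tool frame: the origin (TCP) lies at the very end of the fingers, on their centre line; the grasp point (between the pads) lies 19 mm behind it; y points along the fingers, x is the direction in which the jaws open and shut, and the axes are right-handed (so a half turn about y gives the same grasp; the last joint's range is limited). The gripper opens to 94 mm and grips with 3 to 60 N. Pads are 16 mm wide; open, the fingers measure 119 mm over their backs; the gripper's body (75 mm by 177 mm) begins 78 mm behind the grasp point.
Start: joints at [64.366, 17.183, 87.147, -0, 75.671, -3.816], TCP at [0.204, 0.511, 0.205] pointing down, gripper open.
Joint ranges: [-173.82, 173.82], [-45.26, 126.66], [13.44, 144.39], [-59.66, 239.66], [0, 175.72], [-146.38, 146.38]. Speed limits (degrees/s): [127.2, 127.2, 147.25, 180, 180, 180].

## Interface

Orientations are given as [roll, pitch, yaw] about the fixed x, y, z axes, in that order (R = Rz(yaw) Ry(pitch) Rx(roll)).
In Python, from bench import monitor, viewer, ticket, finder gives the robot as it stands. The module is installed in compiled form; this text tells all that it offers.
- The arm moves only by the tool jog_arm, never from a script. Its arguments are lists of equal length, an entry for each row: "linear": the shift along the tool's x, y, z in m, a list of three; "spin": the turn about the tool's y in rad; "claw": the opening, from 0 (shut) to 1 (fully open). In form: {"linear": [[dx, dy, dz], ...], "spin": [spin, ...], "claw": [claw, ...]}. A call has 1 to 12 rows; each row is the pose to reach, as a shift and turn from the pose commanded when the call began, along the tool's axes at that moment; what a row does not reach only later rows make up. A row lasts 1/10 s, in which the tool goes at most 50 mm and 8.59 degrees, less where a joint would pass 70% of its speed; a pose out of reach is approached as far as the arm can. A call with a gripper value outside its range is refused whole. The fingers move at their own pace and stop on an object; "force" is the grip in N (left out, the last holds). Time passes only in rows, so rows that repeat a pose let the fingers close. It gives the time, the measured TCP pose, the force and the opening at its end, in the units of the state.
- monitor.observe(): the state, without advancing time (a new reading comes with each control period).
- viewer.capture(name): name is "scene" or "top" or "wrist"; returns (picture, depth): 420x560x3 uint8, red, green, blue; 420x560 float32, m along the optical axis (not along the pixel's ray), 0 where there is no reading.
- viewer.get_calibration(name): a dict with "vfov" (degrees; the focal length in pixels is half the picture's height over the tangent of half this angle, whatever the lens; pixels are square), "cx", "cy" (the principal point, pixels), "R" (3x3) and "t" (3): a world point X has camera coordinates R X + t. Camera axes: x right, y down, z forward; pixel columns grow to the right and rows downward; lengths in m; the calibration is good to about 2 mm. A picture is of the moment at which its call begins: read the wrist's pose just before it. get_calibration takes no time and is no camera call; for the wrist camera it gives the pose at the moment of the call.
- ticket.job_done(): hands the job in, once; it reports no verdict.
Trained networks look in the newest picture that a camera, given by its name, has taken for a name from the list of things; names that differ only in an ending like _2 or _b are one class to them, and where a whole thing is asked for, a point or a joint stands for the part that bears it (a point fixed in the world has none). Each returns a list of dicts, best first, with "score" (0 to 1); they miss things now and then, are a little off and sometimes report something else, mostly with a low value. They report only what shows in the picture. A call takes as long as a camera call.
- finder.find_in(camera, target): "point" ([x, y, z] in m, in the coordinates of the camera as it stood for that picture, good to about 4 mm: the middle of the surface that is visible of it).
The state is a dict: "time": time; "qpos": joint angles; "qvel": joint speeds; "joint_efforts": joint torques, N m; "tool_pos": TCP position; "tool_rot": TCP orientation; "contact_force": force on the tool from outside, world axes, zero at the start; "wrist_torque": the same for the moment, N m; "grip_width": finger opening in m.
Only numpy, scipy, OpenCV 4.12 (cv2) and the standard library are available. Lean on these libraries where they do the work, as an engineer would, in place of code of your own. Each camera call takes 0.05 s, during which the arm holds its last target.

## Working session

There is one attempt and no reset: what is moved stays moved. The work goes in short steps, Python scripts to look and compute and a tool call to move; the robot and the scene stay as the last step left them, time stands still between calls to the robot, and variables do not carry over. Pictures are saved under pics/ and viewed, and the job is handed in when it is done.

Besides the shell and the picture viewer there is one more tool, called after "Emit:" as a command line: name --pt "numbers of a row" for each row, then --argument value for the rest. jog_arm: Moves the arm, as the interface text tells. Its arguments: {"type":"object","properties":{"linear":{"type":"array","items":{"type":"array","items":{"type":"number"}}},"spin":{"type":"array","items":{"type":"number"}},"claw":{"type":"array","items":{"type":"number"}},"force":{"type":"number"}},"required":["linear","spin","claw"]}

```bash
mkdir -p pics; cat > h.py <<'E'
import numpy as np, cv2
from bench import monitor, viewer, ticket, finder
def cam(name,fn=None):
    c=viewer.get_calibration(name); im,d=viewer.capture(name)
    if fn: cv2.imwrite('pics/'+fn,im[:,:,::-1])
    return c,im,d
def f(c): return 210/np.tan(np.radians(c['vfov']/2))
def world(c,p): return np.array(c['R']).T@(np.array(p)-np.array(c['t']))
def pts(c,d):
    v,u=np.mgrid[0:420,0:560]; F=f(c)
    P=np.stack([(u-c['cx'])/F*d,(v-c['cy'])/F*d,d],-1)
    return (P-np.array(c['t']))@np.array(c['R'])
def onplane(c,u,v,z):
    R=np.array(c['R']);o=-R.T@np.array(c['t']);r=R.T@np.array([(u-c['cx'])/f(c),(v-c['cy'])/f(c),1])
    return o+r*(z-o[2])/r[2]
E
python3 - <<'E'
from h import *
s=monitor.observe();print(s)
for n in('scene','top'):
    c,im,d=cam(n,n+'0.png')
    print(n,c)
    for t in('egg_cup_a','stand_a','egg_a','coffee_mug'):
        print(t,[(round(x['score'],2),world(c,x['point']).round(3)) for x in finder.find_in(n,t)])
    np.savez(n+'0.npz',im=im,d=d)
print(monitor.observe()['time'])
E
```

```text
{'time': 0.0, 'qpos': array([ 6.43658007e+01,  1.72140658e+01,  8.71814698e+01,  2.88320521e-03,
        7.56696807e+01, -3.81612571e+00]), 'qvel': array([ 0.01323019,  0.0328981 ,  0.08471735, -0.08149293,  0.02886576,
       -0.08302945]), 'joint_efforts': array([-3.84825780e-04, -5.31809235e+01, -3.52741134e+01,  7.08858669e-02,
        2.44285382e-02, -1.56794345e-04]), 'tool_pos': array([0.20428995, 0.51036424, 0.20489265]), 'tool_rot': array([-8.99928731e+01,  6.48859097e-02,  6.81812153e+01]), 'contact_force': array([-0.13419933, -0.06164572,  0.40450764]), 'wrist_torque': array([0.03048953, 0.03070242, 0.00590292]), 'grip_width': 0.09418819514705169}
scene {'vfov': 49.550923359729595, 'cx': 279.5531022839097, 'cy': 213.97881991227533, 'R': array([[ 0.77506389, -0.63177006, -0.0119397 ],
       [-0.26451805, -0.30723828, -0.91413065],
       [ 0.57385204,  0.71166792, -0.40524388]]), 't': array([-0.352964  ,  0.19528132,  0.93140598])}
egg_cup_a [(0.64, array([0.556, 0.265, 0.067])), (0.46, array([0.56 , 0.047, 0.046]))]
stand_a [(0.96, array([0.547, 0.254, 0.029])), (0.74, array([0.535, 0.041, 0.026])), (0.47, array([0.56 , 0.264, 0.067]))]
egg_a [(0.49, array([0.561, 0.055, 0.072]))]
coffee_mug [(0.58, array([ 0.489, -0.221,  0.067]))]
top {'vfov': 55.45001093751588, 'cx': 283.42059896767375, 'cy': 204.08646694609064, 'R': array([[-0.0541454 , -0.99850214, -0.00785828],
       [-0.97309243,  0.05452939, -0.22386976],
       [ 0.22396294, -0.00447469, -0.97458739]]), 't': array([0.08655927, 0.50243151, 0.78459556])}
egg_cup_a [(0.77, array([0.554, 0.267, 0.081])), (0.42, array([0.557, 0.062, 0.051]))]
stand_a [(0.59, array([0.545, 0.056, 0.026])), (0.58, array([0.556, 0.268, 0.027])), (0.23, array([ 0.51 , -0.217,  0.051]))]
egg_a [(0.77, array([0.57 , 0.059, 0.085])), (0.36, array([ 0.511, -0.217,  0.051]))]
coffee_mug [(0.96, array([ 0.514, -0.216,  0.053]))]
0.5
```

View pics/top0.png

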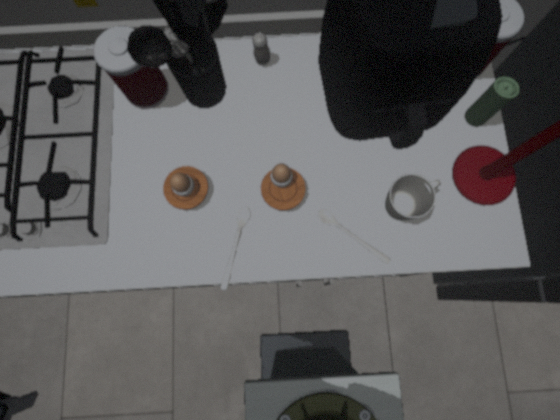

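View pics/scene0.png

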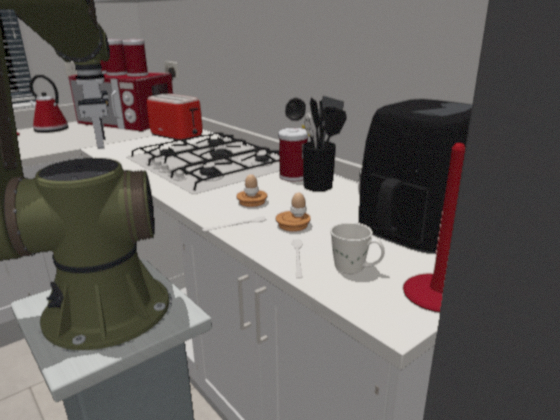

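The right-hand set (about pixel 283,188 in top) has its cup slipped away from the robot; the left set (185,187) is centred. Next I'll measure both, and the surrounding obstacles, from the depth and the image.

```bash
python3 - <<'E'
from h import *
c=viewer.get_calibration('top');D=np.load('top0.npz');im,d=D['im'],D['d']
P=pts(c,d)
from scipy.optimize import least_squares
def circ(xy,r=None):
    if r: 
        g=lambda p:np.hypot(*(xy-p[:2]).T)-r; return least_squares(g,xy.mean(0),loss='soft_l1',f_scale=.002).x
for cy,cx in((.055,.545),(.267,.553)):
    near=np.hypot(P[...,0]-cx,P[...,1]-cy)<.08
    z=P[...,2]
    print('table z',np.median(z[near&(z<.012)]))
    m=near&(z>.018)&(z<.034); 
    u8=(near&(z>.015)).astype(np.uint8)
    print('stand pts',m.sum(),np.median(z[m]),'bbox mid',P[m][:,:2].min(0),P[m][:,:2].max(0))
    e=near&(z>.06); print('egg',e.sum(),P[e].mean(0).round(4),P[e].max(0))
    k=near&(z>.036)&(z<.06); print('cup',k.sum(),P[k].mean(0).round(4))
# obstacles
z=P[...,2]; 
for y in np.arange(-.2,.45,.05):
    m=(abs(P[...,1]-y)<.025)&(z>.1)&(P[...,0]>.3)&(P[...,0]<1.0)&(d>0)
    print(round(y,2),P[m][:,0].min().round(3) if m.any() else None, P[m][:,2].max().round(3) if m.any() else None)
crop=cv2.resize(im[140:230,240:330],(720,720),interpolation=cv2.INTER_CUBIC)
crop=np.clip(crop*1.6,0,255).astype(np.uint8)[:600] if 0 else np.clip(cv2.resize(im[140:230,150:330],(800,400),interpolation=cv2.INTER_CUBIC)*1.7,0,255).astype(np.uint8)
cv2.imwrite('pics/crop1.png',crop[:,:,::-1])
E
```

```text
table z 0.000635255670166243
stand pts 1188 0.026894088403152307 bbox mid [0.50049048 0.0086824 ] [0.59533317 0.10671831]
egg 305 [0.5664 0.0603 0.0829] [0.58921192 0.07988189 0.09741246]
cup 105 [0.5574 0.0602 0.0506]
table z 0.0008488820200143507
stand pts 1111 0.026962399186533682 bbox mid [0.51426281 0.22486253] [0.61344767 0.32297815]
egg 325 [0.5584 0.2704 0.0828] [0.58012681 0.29224414 0.09629293]
cup 117 [0.5519 0.2649 0.051 ]
-0.2 0.603 0.34
-0.15 0.646 0.339
-0.1 0.646 0.338
-0.05 0.669 0.331
-0.0 None None
0.05 0.968 0.105
0.1 0.969 0.106
0.15 0.757 0.29
0.2 0.754 0.314
0.25 0.727 0.309
0.3 0.726 0.308
0.35 0.766 0.18
0.4 0.767 0.179
```

View pics/crop1.png

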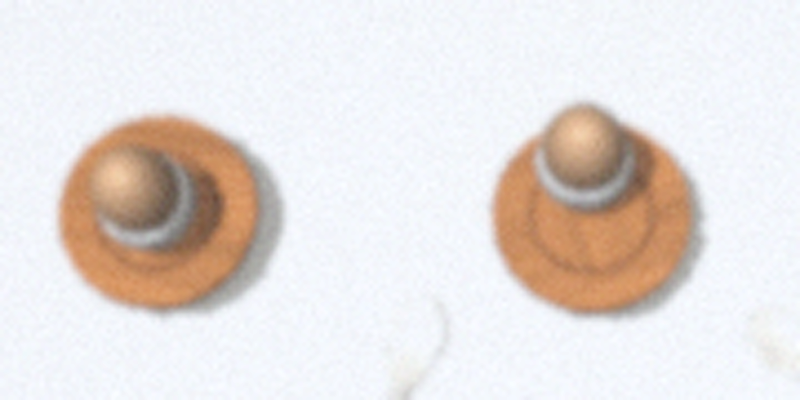

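Emit:
jog_arm --pt "-0.262 0 -0.564" --pt "-0.262 0 -0.564" --pt "-0.262 0 -0.564" --pt "-0.262 0 -0.564" --pt "-0.262 0 -0.564" --pt "-0.262 0 -0.564" --pt "-0.262 0 -0.564" --pt "-0.262 0 -0.564" --pt "-0.262 0 -0.564" --pt "-0.262 0 -0.564" --pt "-0.262 0 -0.564" --pt "-0.262 0 -0.564" --spin '[-0.1,-0.2,-0.3,-0.38,-0.38,-0.38,-0.38,-0.38,-0.38,-0.38,-0.38,-0.38]' --claw '[0.27,0.27,0.27,0.27,0.27,0.27,0.27,0.27,0.27,0.27,0.27,0.27]'

```text
time: 1.7
tool_pos: [0.6168, 0.0719, 0.2055]
tool_rot: [-90.0, -0.0, 89.9]
contact_force: [-0.1, 1.0, 0.4]
grip_width: 0.0254
```

```bash
python3 - <<'E'
from h import *
c,im,d=cam('wrist','w1.png'); print(c, 'campos',-np.array(c['R']).T@np.array(c['t']))
np.savez('w1.npz',im=im,d=d)
for t in('egg_cup_a','stand_a','egg_a'):
    print(t,[(round(x['score'],2),world(c,x['point']).round(3)) for x in finder.find_in('wrist',t)])
print(monitor.observe()['tool_pos'])
E
```

```text
{'vfov': 64.64457480013319, 'cx': 279.52690413600214, 'cy': 208.32796532198236, 'R': array([[-6.60966793e-04,  9.99999779e-01,  7.41589664e-05],
       [ 9.67185506e-01,  6.20436035e-04,  2.54070485e-01],
       [ 2.54070383e-01,  2.39657631e-04, -9.67185703e-01]]), 't': array([-0.07139884, -0.62395249,  0.23461262])} campos [0.5438225  0.07172972 0.38544718]
egg_cup_a [(0.73, array([0.563, 0.067, 0.054])), (0.55, array([0.562, 0.259, 0.076]))]
stand_a [(0.92, array([0.555, 0.255, 0.024])), (0.66, array([0.54 , 0.056, 0.03 ]))]
egg_a [(0.6, array([0.57 , 0.056, 0.089]))]
[0.61568758 0.07305463 0.20477441]
```

View pics/w1.png

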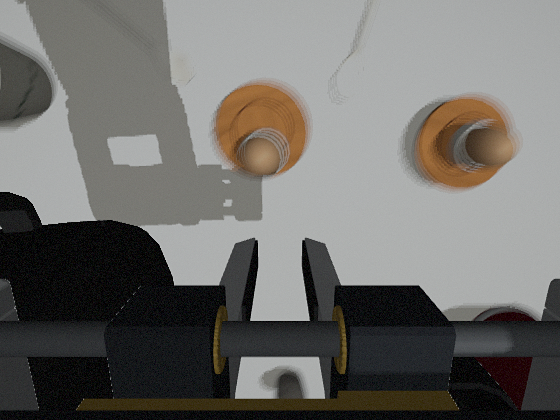

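```bash
python3 - <<'E'
from h import *
c,im,d=cam('wrist','w2.png'); print(monitor.observe()['tool_pos'])
np.savez('w2.npz',im=im,d=d,R=c['R'],t=c['t'])
P=pts(c,d)
m=(d>0)&(np.mgrid[0:420,0:560][1]<170)&(P[...,2]>.12)&(np.mgrid[0:420,0:560][0]<285)
print('machine', m.sum(), P[m].min(0),P[m].max(0))
crop=np.clip(cv2.resize(im[60:200,180:350],None,fx=4.7,fy=4.2,interpolation=cv2.INTER_CUBIC)*1.2,0,255).astype(np.uint8)
cv2.imwrite('pics/w2c.png',crop[:,:,::-1])
E
```

```text
[0.61528208 0.07401215 0.20517891]
machine 3254 [ 0.58246524 -0.16428869  0.12000794] [0.68014592 0.00135806 0.30713143]
```

View pics/w2c.png

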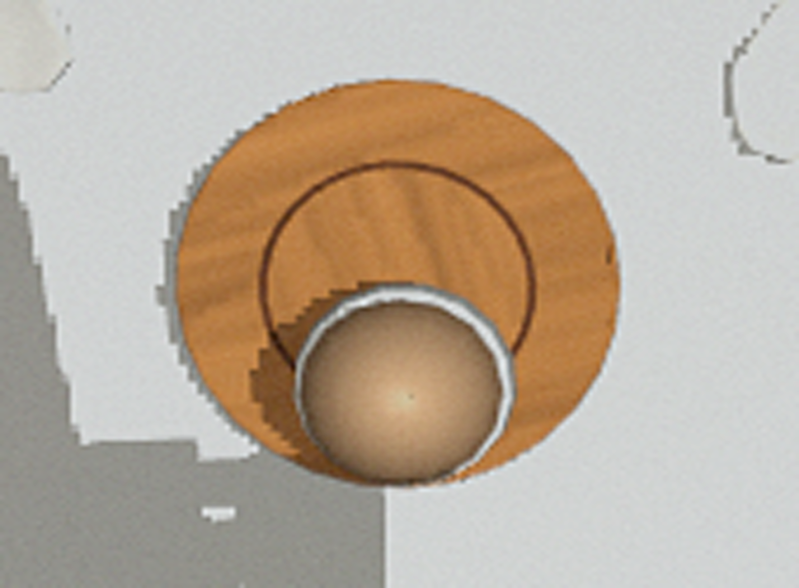

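```bash
cat > fit.py <<'E'
from h import *
from scipy.optimize import least_squares
def toP(c,uv,z): return np.array([onplane(c,u,v,z)[:2] for u,v in uv])
def fitc(xy,r): 
    s=least_squares(lambda p:np.hypot(*(xy-p).T)-r,xy.mean(0),loss='soft_l1',f_scale=.001);return s.x,np.abs(s.fun).mean()
def stand(c,im,z=.026,guess=(.55,.057)):
    hsv=cv2.cvtColor(im,cv2.COLOR_RGB2HSV)
    m=((hsv[...,0]<22)&(hsv[...,1]>110)).astype(np.uint8)
    n,l,st,ce=cv2.connectedComponentsWithStats(m)
    R,t=np.array(c['R']),np.array(c['t']);q=R@np.array([*guess,z])+t;g=np.array([q[0]/q[2]*f(c)+c['cx'],q[1]/q[2]*f(c)+c['cy']])
    k=min([i for i in range(1,n) if st[i][4]>150],key=lambda i:np.hypot(*(ce[i]-g)))
    cn=cv2.findContours((l==k).astype(np.uint8),cv2.RETR_EXTERNAL,cv2.CHAIN_APPROX_NONE)[0]
    cn=max(cn,key=len); h=cv2.convexHull(cn)[:,0,:].astype(float)
    return h
E
python3 - <<'E'
from fit import *
c=viewer.get_calibration('wrist');D=np.load('w2.npz');im=D['im'];c['R']=D['R'];c['t']=D['t']
h=stand(c,im); 
hh=h[h[:,1]<140]
for z in(.026,.022): print('stand',z,fitc(toP(c,hh,z),.05), len(hh))
F=lambda a:[(x/4.7+180-.4,y/4.2+60-.4) for x,y in a]
cup=F([(293,390),(398,283),(518,392),(320,330),(482,315),(505,345)])
for z,r in((.054,.023),(.04,.0245),(.048,.024)): print('cup',fitc(toP(c,cup,z),r))
ring=F([(397,163),(262,285),(533,285),(300,205),(490,205)])
print('ring',fitc(toP(c,ring,.026),.03))
egg=F([(302,390),(503,392),(400,303),(400,482)])
e=toP(c,egg,.075);print('egg',fitc(e,.021))
# egg top-view, depth
P=pts(c,D['d']);m=(P[...,2]>.06)&(np.hypot(P[...,0]-.57,P[...,1]-.06)<.04);print(P[m].mean(0),P[m][:,2].max())
E
```

```text
stand 0.026 (array([0.55119478, 0.05679874]), np.float64(0.00028325794114307)) 25
stand 0.022 (array([0.55058926, 0.0566758 ]), np.float64(0.00010145305963658924)) 25
cup (array([0.57172168, 0.05976617]), np.float64(0.0005441391400189984))
cup (array([0.57360713, 0.05909793]), np.float64(0.00046085424041559614))
cup (array([0.57298819, 0.05941558]), np.float64(0.00044898311290103517))
ring (array([0.55055508, 0.05683434]), np.float64(0.0004563116788147942))
egg (array([0.57159433, 0.05992108]), np.float64(0.0013449640494162252))
[0.58913996 0.06142841 0.31178447] 0.3848134884329139
```

```bash
python3 - <<'E'
from h import *
c=viewer.get_calibration('wrist');D=np.load('w2.npz');c['R']=D['R'];c['t']=D['t']
P=pts(c,D['d']);m=(D['d']>.02)&(P[...,2]>.08)
v,u=np.mgrid[0:420,0:560]; m&=(u<175)&(v<285)&(v>180)
for lo in np.arange(-.2,.02,.02):
    k=m&(P[...,1]>=lo)&(P[...,1]<lo+.02)
    if k.any(): print(round(lo,2),k.sum(),np.percentile(P[k],2,axis=0).round(3),np.percentile(P[k],98,axis=0).round(3))
c=viewer.get_calibration('top');d=np.load('top0.npz')['d'];P=pts(c,d)
for lo in np.arange(-.2,.02,.02):
    k=(d>0)&(P[...,2]>.08)&(P[...,1]>=lo)&(P[...,1]<lo+.02)&(P[...,0]>.4)&(P[...,0]<.9)
    if k.any(): print('top',round(lo,2),k.sum(),np.percentile(P[k],1,axis=0).round(3),np.percentile(P[k],98,axis=0).round(3))
E
```

```text
-0.2 130 [ 0.611 -0.195  0.08 ] [ 0.654 -0.18   0.099]
-0.18 235 [ 0.651 -0.18   0.081] [ 0.653 -0.16   0.122]
-0.16 453 [ 0.649 -0.159  0.082] [ 0.651 -0.14   0.145]
-0.14 1346 [ 0.647 -0.139  0.082] [ 0.654 -0.121  0.168]
-0.12 1293 [ 0.651 -0.116  0.084] [ 0.656 -0.1    0.171]
-0.1 1586 [ 0.655 -0.099  0.082] [ 0.665 -0.08   0.163]
-0.08 1163 [ 0.666 -0.08   0.081] [ 0.695 -0.062  0.142]
-0.02 15 [ 0.583 -0.001  0.303] [ 0.585 -0.     0.306]
-0.0 38 [0.583 0.    0.304] [0.585 0.001 0.307]
top -0.2 1913 [ 0.46  -0.2    0.083] [ 0.754 -0.18   0.337]
top -0.18 1545 [ 0.467 -0.18   0.084] [ 0.756 -0.16   0.337]
top -0.16 1563 [ 0.494 -0.16   0.086] [ 0.757 -0.14   0.337]
top -0.14 1628 [ 0.646 -0.14   0.088] [ 0.758 -0.12   0.337]
top -0.12 1618 [ 0.651 -0.12   0.09 ] [ 0.759 -0.1    0.337]
top -0.1 1777 [ 0.655 -0.1    0.088] [ 0.761 -0.08   0.336]
top -0.08 2103 [ 0.666 -0.08   0.086] [ 0.78  -0.06   0.328]
top -0.06 1963 [ 0.702 -0.06   0.083] [ 0.862 -0.042  0.285]
```

Emit:
jog_arm --pt "-0.009 0.03 0" --pt "-0.009 0.07 0" --pt "-0.009 0.11 0" --pt "-0.009 0.14 0" --pt "-0.009 0.16 0" --pt "-0.009 0.172 0" --pt "-0.009 0.172 0" --pt "-0.009 0.172 0" --spin '[-0.125,-0.125,-0.125,-0.125,-0.125,-0.125,-0.125,-0.125]' --claw '[0.27,0.27,0.27,0.27,0.27,0.27,0.27,0.27]'

```text
time: 2.75
tool_pos: [0.616, 0.0652, 0.0347]
tool_rot: [-90.1, 0.0, 97.2]
contact_force: [0.0, -0.7, 0.1]
grip_width: 0.0257
```

```bash
python3 - <<'E'
from h import *
print(monitor.observe())
c,im,d=cam('wrist','w3.png'); np.savez('w3.npz',im=im,d=d,R=c['R'],t=c['t'])
E
```

```text
{'time': 2.75, 'qpos': array([ 2.65900162e+00,  3.61596907e+01,  8.37161916e+01,  7.71609473e-04,
        6.00429684e+01, -9.44975863e+01]), 'qvel': array([-0.3998558 , -0.53035994, -0.51545486, -0.03015093,  0.07008702,
       -0.04759287]), 'joint_efforts': array([ 1.69652221e-01, -6.44362736e+01, -2.94720465e+01, -1.40315513e-02,
        2.18606007e-02,  5.62388726e-03]), 'tool_pos': array([0.61597045, 0.06524931, 0.03467941]), 'tool_rot': array([-9.00809519e+01,  5.69648525e-03,  9.71561991e+01]), 'contact_force': array([ 0.00336546, -0.7328374 ,  0.08130661]), 'wrist_torque': array([ 0.03661271,  0.01680499, -0.02021237]), 'grip_width': 0.02572767961271145}
```

View pics/w3.png

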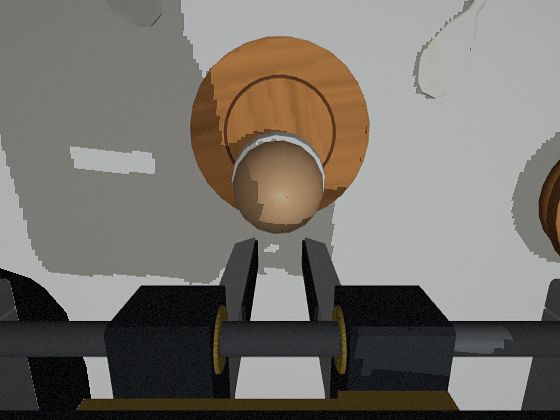

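The fingers sit behind the cup, square to it: gap middle at column 280, stand centre at 280, cup at 279. Next is a slow approach.

Emit:
jog_arm --pt "0 0.002 0.002" --pt "0 0.002 0.005" --pt "0 0.002 0.008" --pt "0 0.002 0.01" --pt "0 0.002 0.0115" --pt "0 0.002 0.013" --pt "0 0.002 0.0145" --pt "0 0.002 0.016" --pt "0 0.002 0.0175" --pt "0 0.002 0.019" --pt "0 0.002 0.0205" --pt "0 0.002 0.022" --spin '[0,0,0,0,0,0,0,0,0,0,0,0]' --claw '[0.27,0.27,0.27,0.27,0.27,0.27,0.27,0.27,0.27,0.27,0.27,0.27]'

```text
time: 4.0
tool_pos: [0.5937, 0.0619, 0.0315]
tool_rot: [-90.0, 0.0, 97.1]
contact_force: [1.7, -0.3, -1.1]
grip_width: 0.0256
```

```bash
python3 - <<'E'
from h import *
s=monitor.observe();print(s['tool_pos'],s['contact_force'])
c,im,d=cam('wrist','w4.png'); np.savez('w4.npz',im=im,d=d,R=c['R'],t=c['t'])
E
```

```text
[0.59372161 0.0619344  0.03146738] [ 1.67001157 -0.31491762 -1.08662933]
```

View pics/w4.png

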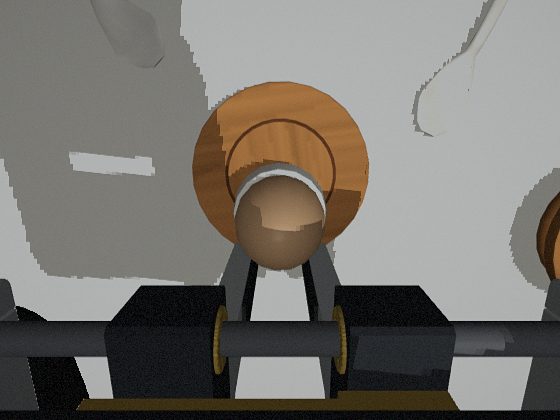

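```bash
cat > meas.py <<'E'
from fit import *
import sys
def meas(fn,off=(0.0,0.0)):
    c=viewer.get_calibration('wrist');D=np.load(fn);im=D['im'];c['R']=D['R'];c['t']=D['t']
    h=stand(c,im,guess=(.551,.057)); 
    R,t=np.array(c['R']),np.array(c['t'])
    w=toP(c,h,.024); k=(w[:,0]<.56); s=fitc(w[k],.05)
    # white rim arc: bright low-sat pixels adjacent inside stand, on front side
    hsv=cv2.cvtColor(im,cv2.COLOR_RGB2HSV); v,u=np.mgrid[0:420,0:560]
    hull=np.zeros((420,560),np.uint8);cv2.fillPoly(hull,[h.astype(np.int32)],1);hull=cv2.erode(hull,np.ones((7,7)))
    m=(hull>0)&(hsv[...,1]<70)&(hsv[...,2]>70)
    pr=[]
    for col in np.unique(u[m]):
        r=v[m&(u==col)]
        if len(r)>=1: pr.append((col,r.min()))
    pr=np.array(pr)
    pr=pr[(pr[:,0]>pr[:,0].min()+4)&(pr[:,0]<pr[:,0].max()-4)] 
    for z,r in((.054,.023),(.048,.024)):
        q=fitc(toP(c,pr,z),r); print('cup z',z,q[0].round(4),q[1].round(5),'off mm',((q[0]-s[0])*1e3).round(1))
    print('stand',s[0].round(4),s[1].round(5),len(pr),'npr')
    crop=cv2.resize(im[60:280,180:380],None,fx=3,fy=2.7,interpolation=cv2.INTER_CUBIC)
    for a,b in pr: cv2.circle(crop,(int((a-180+.5)*3),int((b-60+.5)*2.7)),1,(0,255,0),-1)
    cv2.imwrite('pics/'+fn[:-4]+'m.png',crop[:,:,::-1])
if __name__=='__main__': [meas(a) for a in sys.argv[1:]]
E
python3 meas.py w3.npz w4.npz
```

```text
Traceback (most recent call last):
  File "meas.py", line 24, in <module>
    if __name__=='__main__': [meas(a) for a in sys.argv[1:]]
                              ~~~~^^^
  File "meas.py", line 17, in meas
    pr=pr[(pr[:,0]>pr[:,0].min()+4)&(pr[:,0]<pr[:,0].max()-4)]
           ~~^^^^^
IndexError: too many indices for array: array is 1-dimensional, but 2 were indexed
```

```bash
sed -i 's/k=min(\[i for.*/k=max([i for i in range(1,n) if np.hypot(*(ce[i]-g))<70],key=lambda i:st[i][4])/' fit.py
sed -i 's/    hsv=cv2.cvtColor(im,cv2.COLOR_RGB2HSV); v,u/    print(h.min(0),h.max(0));hsv=cv2.cvtColor(im,cv2.COLOR_RGB2HSV); v,u/' meas.py
python3 meas.py w3.npz w4.npz
```

```text
[190.  37.] [368. 210.]
cup z 0.054 [0.5714 0.0587] 0.00017 off mm [20.9  2.1]
cup z 0.048 [0.5726 0.0588] 0.00019 off mm [22.1  2.2]
stand [0.5505 0.0566] 8e-05 84 npr
[192.  82.] [368. 258.]
cup z 0.054 [0.5635 0.0579] 0.00018 off mm [12.9  1.3]
cup z 0.048 [0.5652 0.0581] 0.0002 off mm [14.6  1.5]
stand [0.5506 0.0566] 7e-05 83 npr
```

View pics/w4m.png

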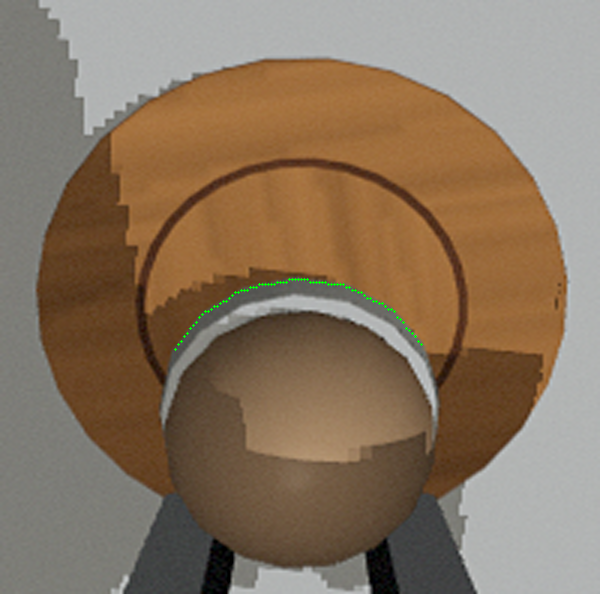

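Emit:
jog_arm --pt "0 0 0.001" --pt "0 0 0.0025" --pt "0 0 0.004" --pt "0 0 0.0055" --pt "0 0 0.007" --pt "0 0 0.0085" --pt "0 0 0.01" --pt "0 0 0.011" --pt "0 0 0.0115" --pt "0 0 0.012" --spin '[0,0,0,0,0,0,0,0,0,0]' --claw '[0.27,0.27,0.27,0.27,0.27,0.27,0.27,0.27,0.27,0.27]'

```text
time: 5.05
tool_pos: [0.5819, 0.0604, 0.0314]
tool_rot: [-90.0, 0.0, 97.1]
contact_force: [1.5, -0.4, -0.4]
grip_width: 0.0255
```

```bash
sed -i 's/((.054,.023),(.048,.024))/((.054,.023),(.048,.024),(.04,.0245))/' meas.py; python3 - <<'E'
from h import *
s=monitor.observe();print(s['tool_pos'],s['contact_force'])
c,im,d=cam('wrist','w5.png'); np.savez('w5.npz',im=im,d=d,R=c['R'],t=c['t'])
c,im,d=cam('top'); np.savez('top5.npz',im=im,d=d)
E
python3 meas.py w5.npz
```

```text
[0.58186746 0.06044244 0.03144569] [ 1.46499865 -0.41396515 -0.35245953]
[194. 106.] [367. 262.]
cup z 0.054 [0.5516 0.0564] 0.00019 off mm [ 0.9 -0.3]
cup z 0.048 [0.5534 0.0567] 0.00021 off mm [ 2.7 -0.1]
cup z 0.04 [0.5548 0.0568] 0.00016 off mm [4.  0.1]
stand [0.5507 0.0567] 9e-05 88 npr
```

View pics/w5m.png

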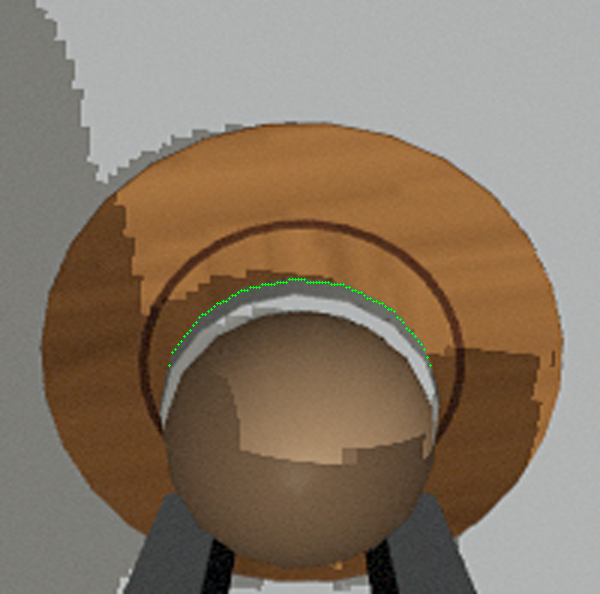

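Emit:
jog_arm --pt "0 0 0.001" --pt "0 0 0.002" --pt "0 0 0.0025" --pt "0 0 0.003" --pt "0 0 0.003" --pt "0 0 0.002" --pt "0 0 -0.002" --pt "0 0 -0.01" --pt "0 0 -0.025" --pt "0 0 -0.032" --pt "0 -0.03 -0.032" --pt "0 -0.06 -0.032" --spin '[0,0,0,0,0,0,0,0,0,0,0,0]' --claw '[0.27,0.27,0.27,0.27,0.27,0.27,0.27,0.27,0.27,0.27,0.27,0.27]'

```text
time: 6.35
tool_pos: [0.6134, 0.0645, 0.0913]
tool_rot: [-89.9, -0.0, 97.1]
contact_force: [0.4, 0.0, 0.1]
grip_width: 0.0251
```

Emit:
jog_arm --pt "0 -0.03 0" --pt "0 -0.07 0" --pt "0 -0.11 0" --pt "0 -0.12 0" --pt "0 -0.12 0" --pt "0 -0.12 0" --spin '[0,0,0,0,0,0]' --claw '[0.27,0.27,0.27,0.27,0.27,0.27]'

```text
time: 6.95
tool_pos: [0.6132, 0.0644, 0.2098]
tool_rot: [-89.9, -0.0, 97.1]
contact_force: [-0.4, -0.6, -0.6]
grip_width: 0.0254
```

```bash
python3 - <<'E'
from h import *
s=monitor.observe();print(s['tool_pos'],s['contact_force'])
c,im,d=cam('wrist','w6.png'); np.savez('w6.npz',im=im,d=d,R=c['R'],t=c['t'])
print(-np.array(c['R']).T@np.array(c['t']))
E
python3 meas.py w6.npz
```

```text
[0.61324701 0.06442247 0.20977243] [-0.43280697 -0.55325532 -0.644874  ]
[0.54127655 0.05509835 0.3898741 ]
[234.  82.] [326. 176.]
cup z 0.054 [0.5507 0.0562] 0.00024 off mm [-0.2 -0.4]
cup z 0.048 [0.5515 0.0563] 0.00024 off mm [ 0.7 -0.3]
cup z 0.04 [0.5517 0.0563] 0.00025 off mm [ 0.8 -0.2]
stand [0.5508 0.0566] 0.00019 38 npr
```

View pics/w6.png

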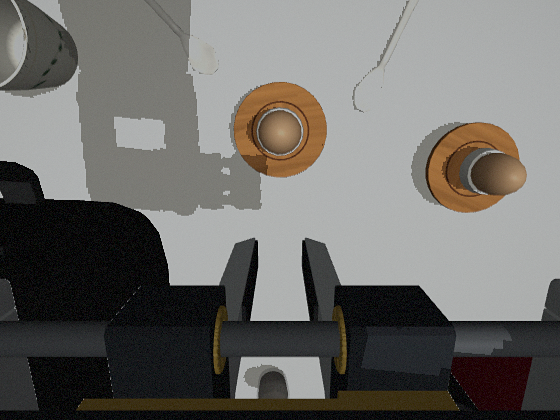

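View pics/w6m.png

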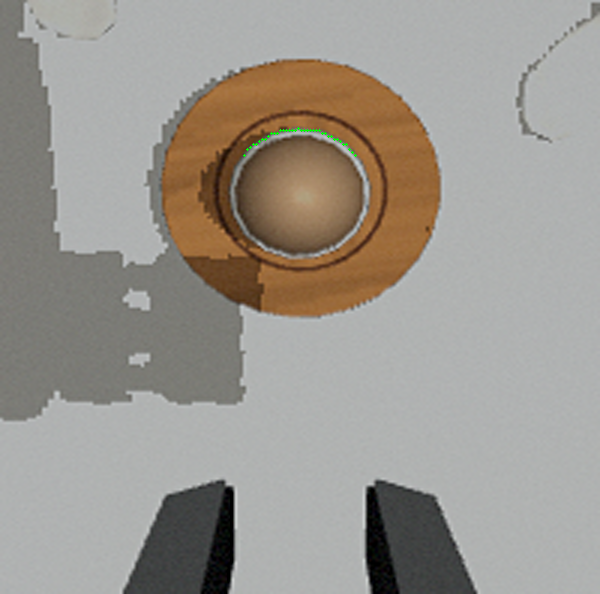

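```bash
python3 - <<'E'
from bench import *
print(monitor.observe()['time']);print(ticket.job_done())
E
```

```text
7.0
the job is handed in; nothing more can be done
None
```

I nudged the off-centre egg cup (the right-hand set) back to the middle of its stand. I pushed it slowly from behind with both fingertips held about 25 mm apart, in three short steps at the widest part of the cup. I then backed the gripper off, raised it clear of everything and handed the job in at 7.0 s.

- **Cup:** the last wrist picture shows it upright with the egg in it, inside the dark ring. The fit puts its centre within about 1 mm of the stand's centre. It started about 22 mm off.
- **Stand:** its fitted centre stayed at about (0.551, 0.057), the same to within 0.3 mm before and after, so it did not shift.
- **Other set:** it looked undisturbed in that picture. Nothing else was touched, though I did not measure the bystanders again.
- **Force:** the readings I took while pushing were below about 2 N.
- **Disagreement:** the fits disagreed by up to 3 mm in the oblique views during the push, depending on which edge of the cup was taken as visible. In the final view from nearly overhead they agree to within about 1 mm.

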